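# Release a sample carriage and bring its cell under the electrodes

## Robot

A 6-joint arm with a two-finger parallel gripper is mounted at the origin on the work surface. World frame = base frame: x ahead of the robot, y to its left, z up, the work surface at z = 0. Lengths are in m, angles in rad, forces in N, time in s.
With the tool pointing down it reaches from about 0.35 to 0.975 m from the base axis. Payload 4.9 kg.
Tool frame: the origin (TCP) lies at the very end of the fingers, on their centre line; the grasp point (between the pads) lies 19 mm behind it; z points along the fingers, y is the line along which they close (so a half turn about z gives the same grasp; the last joint's range is limited). The gripper opens to 85 mm and grips with 20 to 120 N. Pads are 22 mm wide; open, the fingers measure 114 mm over their backs; the gripper's body (76 mm by 85 mm) begins 54 mm behind the grasp point. The pads swing forward as they close: fully open they stand 13 mm farther back than shut.
Start: joints at [-1.314, 0.053, 1.613, -0, 1.476, -0.119], TCP at [0.229, -0.581, 0.231] pointing down, gripper open.
Joint ranges: [-3.01, 3.01], [-1.01, 2.22], [0.06, 2.58], [-1.02, 4.17], [0.09, 2.62], [-3.14, 3.14]. Speed limits (rad/s): [2.57, 2.57, 3.14, 3.14, 3.14, 3.14].

## Interface

Orientations are given as a unit quaternion [w, x, y, z].
In Python, from plant import manip gives the robot as it stands.
- The arm moves only by the shell command python3 -m pendant 'ROWS'. ROWS is JSON, a list of rows, each a list of 3 entries, a list of its own where there are three numbers: the opening, from 0 (shut) to 1 (fully open), then the shift along the tool's x, y, z in units of 12 cm (1.0 is 12 cm), then the turn about the tool's z in units of pi rad (1.0 is pi rad). In form: [[gripper, [dx, dy, dz], roll], ...]. A call has 1 to 10 rows; each row is the pose to reach, as a shift and turn from the pose commanded when the call began, along the tool's axes at that moment, turning the shorter way round; what a row does not reach only later rows make up. A row lasts 1/10 s, in which the tool goes at most 50 mm and 8.59 degrees, less where a joint would pass 70% of its speed; a pose out of reach is approached as far as the arm can. A call with a number of a shift or a turn outside -1 to 1 is refused whole. A call with a gripper value outside its range is refused whole. The fingers move at their own pace and stop on an object; the grip force is fixed at half the most. Time passes only in rows, so rows that repeat a pose let the fingers close. It gives the time, the measured TCP pose, the force, the opening and the grip force at its end, in the units of the state.
- manip.state(): the state, without advancing time (a new reading comes with each control period).
- manip.grab_frame(name): name is "scene" or "top" or "wrist"; returns a dict with "img" (480x640x3 uint8, red, green, blue), "fx", "fy", "cx", "cy" (pixels), "eye" and "rotation" of the camera in the world; the wrist camera has in their place "tool_from_camera" (4x4, takes a point from camera to tool coordinates, whose origin is the TCP and whose axes are the flange's). Camera axes: x right, y down, z forward; pixel columns grow to the right and rows downward; lengths in m; the calibration is good to about 2 mm. A picture is of the moment at which its call begins: read the wrist's pose just before it. There is no depth.
- manip.job_done(): hands the job in; it is judged then, once.
The state is a dict: "time": time; "joint_pos": joint angles; "joint_vel": joint speeds; "joint_efforts": joint torques, N m; "tool_pos": TCP position; "tool_rot": TCP orientation; "contact_force": force on the tool from outside, world axes, zero at the start; "ft_torque": the same for the moment, N m; "gripper_width": opening from 0.0 (shut) to 1.0 (fully open); "grasp_force": force on a finger pad.
Only numpy, scipy, OpenCV 4.12 (cv2) and the standard library are available. Lean on these libraries where they do the work, as an engineer would, in place of code of your own. Each camera call takes 0.05 s, during which the arm holds its last target. There are 200 camera calls.

## Task

Draw the red-handled lock pin out of its sloping bore in the blue lock head and park it in the open notch of the yellow pin rest, shank through the notch and collar flat on the plate, and let go. Then slide the grey carriage by its post all the way to the end of its rail so that the amber sample cell stands under the electrode arm, and only then push the green-knobbed electrode head fully down. Do not disturb the loose things standing around.

Things in the scene. Friction and masses are not known exactly. Their poses are not given: they have to be found in the camera images.
- stage: fixed aluminium base plate, 320 mm (x) by 470 mm (y), 12 mm thick, with rail, lock, carriage and electrode tower. Origin: on the bench surface, 140 mm from its front (-x) edge and 220 mm from its -y end. x points across the rail away from the robot, y along the rail to the tower, z up. The carriage's orange dog cannot pass under the lock while the pin is in.
- lock: blue block 73 x 56 x 25 mm; upper face sloping 35 deg, 12 mm through bore. Origin: bore mouth on that face, 115 mm above the bench; x: stage x; z: bore axis, outwards, leaning to stage -y. Two guard prongs (12 mm wide, at x = 22 and -22 mm) rise from its +y edge parallel to the pin, 31 to 37 mm from the axis, to 73 mm above the face, overhanging it: come in along the axis.
- pin: loose lock pin, 70 g: steel shank 10 mm diameter reaching 70 mm below the collar, collar 26 mm diameter and 5 mm thick, red round handle 16 mm diameter and 48 mm long above the collar. Origin: on the axis at the underside of the collar; z along the axis towards the handle. At the start it is fully in the bore, collar on the lock head's face.
- pin_tip (a point): lower end of the pin's shank, 70 mm below the underside of the collar
- rest: pin rest, fixed on the base plate to one or the other side of the lock: dark foot 60 x 60 x 10 mm and column behind the yellow notch plate. Origin under the foot, on top of the base plate; z up; x points roughly along stage y.
- notch: yellow plate 50 (x) by 60 (y) by 10 mm on the rest, 90 mm above its origin, sloping 35 deg like the lock; a 14 mm wide notch is open at its upper (+x) edge. Origin: the pin's place on the upper face, on the notch's centre line, 7 mm from its closed end, 20 mm from its open end (the pin may settle 2 mm to -x). z: the face's outward normal, leaning to -x. The column is at -x, clear of the shank.
- carriage (a joint): travel of the grey carriage along the rail towards +y of the stage, m: 0 at the near end, 0.160 at the end stop, where the cell stands under the electrodes. Slides with 1.5 N friction. Starts between 0 and 0.04.
- post_top (a point): top centre of the carriage's upright post, 130 mm above the bench: black round grip 20 mm diameter and 30 mm long at the top, steel stem 14 mm below it, carriage top 80 mm below this point. It moves with the carriage; its axes are the stage's.
- cell_rim (a point): centre of the rim of the glass sample cell (44 mm diameter, 100 mm above the bench) on the carriage; its axes are the stage's
- head (a joint): downward travel of the electrode head, m: 0 up, 0.045 fully down. Stays where it is left; about 3 N to push down. Starts between 0 and 0.012.
- knob_top (a point): top centre of the electrode head's green knob, 28 mm diameter and 24 mm high, 268 mm above the bench with the head up; a white plate 75 x 50 mm lies 34 mm below it. It moves down with the head. Below is the fixed arm (150 to 170 mm above the bench, 50 mm wide along y, from the tower at +x) under which the cell slides.
- terminals: fixed white terminal box 50 x 60 x 54 mm with three binding posts, a bystander, on the other side of the lock than the pin rest; origin under its centre
- driver: loose black screwdriver, 110 mm, lying on the base plate in front of the lock, a bystander; origin near its middle
- vial: loose amber jar, 28 mm diameter, 60 mm high, on the base plate behind the rail, a bystander; origin under its centre
- beaker: loose glass beaker, 64 mm diameter, 80 mm high, on the bench to the left, a bystander; origin under its centre
- wash: loose white bottle, 60 mm diameter, 170 mm high, on the bench to the left, a bystander; origin under its centre
- mouse: black computer mouse on its mat to the right, a bystander; origin under its centre
Not all that is in view belongs to the job. Several things have the shape of the pin; the one meant has the colours described above.

How it is judged:
By the outcome, as a careful person would: the job done as asked, in the order asked, and still so for the second after the job is handed in, with the robot touching nothing.
It also fails if it takes over 61 s, if anything falls off the work surface, if the arm or the gripper's body presses on something with over 40 N, if the wrist force passes 120 N, or if a joint passes its speed limit or range.

## Working session

There is one attempt and no reset: what is moved stays moved. The work goes in short steps, Python scripts to look and compute and a shell command to move; the robot and the scene stay as the last step left them, time stands still between calls to the robot, and variables do not carry over. Pictures are saved under pics/ and viewed, at most 10 in all, crops included, and the job is handed in when it is done.

```bash
ls; mkdir -p pics; python3 - <<'E'
from plant import manip
import cv2,pickle
print(manip.state())
d={}
for n in("scene","top","wrist"):
    f=manip.grab_frame(n);d[n]=f;cv2.imwrite(f"pics/{n}0.png",f["img"][:,:,::-1])
    print(n,{k:v for k,v in f.items() if k!="img"})
pickle.dump(d,open("f0.pkl","wb"))
E
```

```text
pics
{'time': 0.0, 'joint_pos': array([-1.31399530e+00,  5.33541139e-02,  1.61425684e+00, -1.21693835e-05,
        1.47599500e+00, -1.19023538e-01]), 'joint_vel': array([-0.0012518 ,  0.00115825, -0.00197794,  0.00256051,  0.00118396,
        0.0002205 ]), 'joint_efforts': array([-1.21643821e-03, -3.93693924e+01, -3.70175028e+01, -1.48644267e-04,
        7.16950977e-03, -7.68500740e-06]), 'tool_pos': array([ 0.2292283 , -0.58079446,  0.23008691]), 'tool_rot': array([-1.00384867e-03,  9.82395772e-01,  1.86808814e-01, -7.53346623e-05]), 'contact_force': array([ 0.32220883,  0.06066724, -0.08178695]), 'ft_torque': array([-0.00741631, -0.03489837, -0.02102045]), 'grasp_force': 0.0, 'gripper_width': 0.9970174018868686}
scene {'fx': 598.3994615565108, 'fy': 598.3994615565108, 'cx': 323.64536113045773, 'cy': 242.17820593342253, 'eye': array([ 1.38007861, -0.05130421,  1.1386843 ]), 'rotation': array([-0.2532961 ,  0.65384995,  0.66016737, -0.26925896])}
top {'fx': 447.9399637546275, 'fy': 447.9399637546275, 'cx': 324.26646455687325, 'cy': 242.77191789101673, 'eye': array([ 0.34500775, -0.06635325,  1.48722446]), 'rotation': array([-0.03667055,  0.71617003, -0.69549905,  0.04513128])}
wrist {'fx': 378.72486313918364, 'fy': 378.72486313918364, 'cx': 319.4543410148888, 'cy': 236.81805505081698, 'tool_from_camera': array([[ 6.88677020e-04, -9.63731156e-01, -2.66874099e-01,
         6.67202533e-02],
       [ 9.99999608e-01,  5.15253734e-04,  7.19855070e-04,
        -3.55146999e-04],
       [-5.56238883e-04, -2.66874490e-01,  9.63731133e-01,
        -1.43418910e-01],
       [ 0.00000000e+00,  0.00000000e+00,  0.00000000e+00,
         1.00000000e+00]])}
```

View pics/scene0.png

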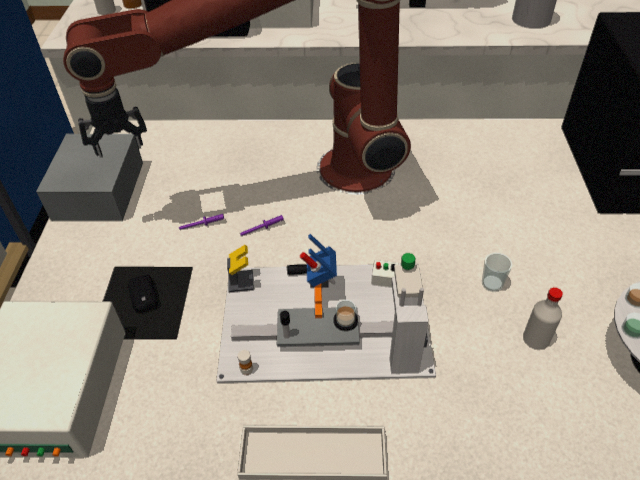

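View pics/top0.png

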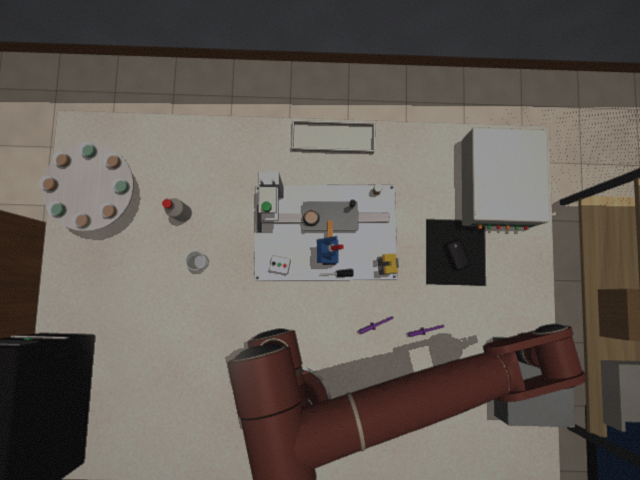

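```bash
python3 - <<'E'
import pickle,cv2
d=pickle.load(open("f0.pkl","rb"))
t=d["top"]["img"][165:290,245:415,::-1];cv2.imwrite("pics/tc.png",cv2.resize(t,None,fx=4.7,fy=4.7,interpolation=cv2.INTER_CUBIC))
t=d["scene"]["img"][225:385,210:445,::-1];cv2.imwrite("pics/sc.png",cv2.resize(t,None,fx=3.4,fy=3.4,interpolation=cv2.INTER_CUBIC))
E
```

```text
(no output)
```

View pics/tc.png

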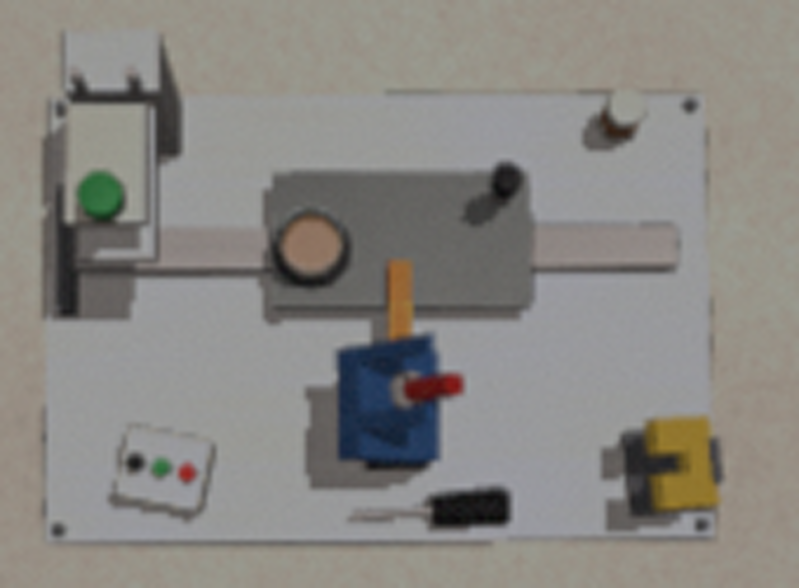

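View pics/sc.png

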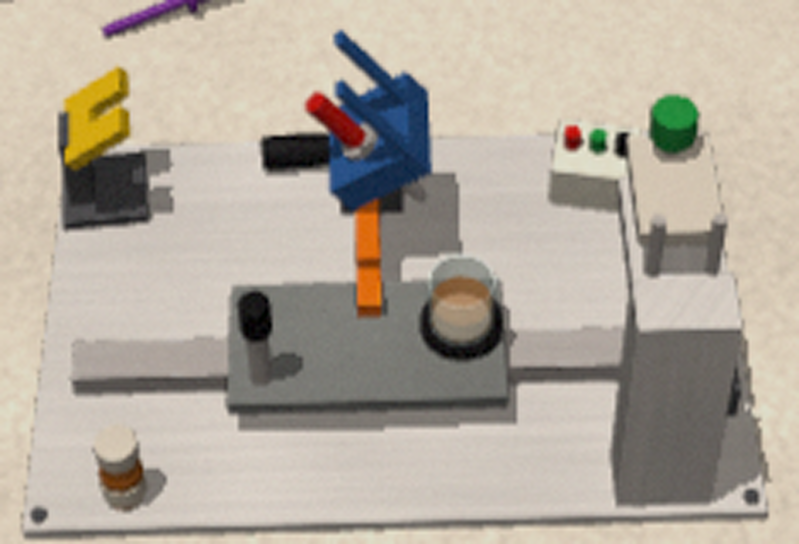

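```bash
cat > h.py <<'E'
import numpy as np,cv2
from scipy.spatial.transform import Rotation as R
from scipy.optimize import least_squares
def rot(q): return R.from_quat([q[1],q[2],q[3],q[0]]).as_matrix()
def cam(f,st=None):
    """-> (eye, R cam->world, fx,cx,cy)"""
    if "eye" in f: return f["eye"],rot(f["rotation"]),f["fx"],f["cx"],f["cy"]
    T=f["tool_from_camera"];Rt=rot(st["tool_rot"])
    return st["tool_pos"]+Rt@T[:3,3],Rt@T[:3,:3],f["fx"],f["cx"],f["cy"]
def proj(c,P):
    p=(np.atleast_2d(P)-c[0])@c[1]
    return np.c_[c[3]+c[2]*p[:,0]/p[:,2],c[4]+c[2]*p[:,1]/p[:,2]]
def ray(c,uv):
    d=c[1]@np.array([(uv[0]-c[3])/c[2],(uv[1]-c[4])/c[2],1.]);return d/np.linalg.norm(d)
def atz(c,uv,z):
    d=ray(c,uv);return c[0]+d*(z-c[0][2])/d[2]
def tri(obs):
    A=0;b=0
    for c,uv in obs:
        M=np.eye(3)-np.outer(ray(c,uv),ray(c,uv));A=A+M;b=b+M@c[0]
    P=np.linalg.solve(A,b)
    return P,[np.round(proj(c,P)[0]-uv,1) for c,uv in obs]
E
python3 - <<'E'
import pickle
from h import *
d=pickle.load(open("f0.pkl","rb"));T=cam(d["top"]);S=cam(d["scene"])
t=lambda u,v:(u/4.7+245,v/4.7+165); s=lambda u,v:(u/3.4+210,v/3.4+225)
cs={(180,250):(t(48,97),s(766,516)),(180,-220):(t(706,94),s(26,534)),(-140,250):(t(47,540),None),(-140,-220):(t(714,540),s(62,137))}
obs=[]
for k,(a,b) in cs.items():
    P=[k[0]/1e3,k[1]/1e3,.012];obs.append((T,P,a))
    if b:obs.append((S,P,b))
def stage(p,P):
    c,s_=np.cos(p[2]),np.sin(p[2]);P=np.atleast_2d(P);return np.c_[p[0]+c*P[:,0]-s_*P[:,1],p[1]+s_*P[:,0]+c*P[:,1],P[:,2]]
r=least_squares(lambda p:np.concatenate([proj(c,stage(p,P))[0]-uv for c,P,uv in obs]),[.5,0,0])
print("stage",r.x,np.round(r.fun,1))
pk={"post":(t(507,176),s(255,300)),"knob":(t(101,192),s(674,106)),"handle end":(t(458,384),s(318,103)),"rim":(t(311,245),s(463,268))}
for n,(a,b) in pk.items():
    P,e=tri([(T,a),(S,b)]);c_,s_=np.cos(r.x[2]),np.sin(r.x[2]);dx=P[:2]-r.x[:2]
    print(n,P.round(4),e,"stage",(c_*dx[0]+s_*dx[1]).round(4),(-s_*dx[0]+c_*dx[1]).round(4))
E
```

```text
stage [ 0.53474149 -0.09951768  0.03413552] [-0.2 -0.9  0.3 -1.5 -0.6 -0.6 -2.3 -1.4 -1.1  0.3  0.  -0.4  0.8  2.1]
post [ 0.6309 -0.1637  0.1296] [array([-0.4,  0. ]), array([-0.6, -0. ])] stage 0.0939 -0.0675
knob [0.5867 0.0858 0.2586] [array([-0.4, -0. ]), array([-0.6,  0. ])] stage 0.0583 0.1834
handle end [ 0.4899 -0.1315  0.1542] [array([-1.1,  0. ]), array([-1.5, -0. ])] stage -0.0459 -0.0305
rim [ 0.5857 -0.0357  0.1032] [array([-0.5, -0. ]), array([-0.8,  0. ])] stage 0.0531 0.0621
```

```bash
python3 -m pendant '[[1,[0.4,-0.25,-0.4],0],[1,[0.76,-0.55,-0.83],0],[1,[0.76,-0.55,-0.83],0],[1,[0.76,-0.55,-0.83],0]]'
python3 -m pendant '[[1,[0.4,-0.27,0],0],[1,[0.76,-0.55,0],0],[1,[0.76,-0.55,0],0]]'
python3 -m pendant '[[1,[0.4,-0.27,0],0],[1,[0.76,-0.55,0],0],[1,[0.76,-0.55,0],0]]'
python3 -m pendant '[[1,[0.4,-0.27,0],-0.04],[1,[0.75,-0.57,0],-0.08],[1,[0.75,-0.57,0],-0.12],[1,[0.75,-0.57,0],-0.16],[1,[0.75,-0.57,0],-0.22],[1,[0.75,-0.57,0],-0.28],[1,[0.75,-0.57,0],-0.33],[1,[0.75,-0.57,0],-0.392],[1,[0.75,-0.57,0],-0.392],[1,[0.75,-0.57,0],-0.392]]'
python3 - <<'E'
from plant import manip
import cv2,pickle
st=manip.state();f=manip.grab_frame("wrist");f2=manip.grab_frame("wrist")
pickle.dump((st,f),open("f1.pkl","wb"));cv2.imwrite("pics/w1.png",f["img"][:,:,::-1])
print(st)
E
```

```text
time: 0.55
tool_pos: [0.2928, -0.4855, 0.3379]
tool_rot: [0.005, 0.982, 0.189, 0.002]
contact_force: [0.6, -0.2, 0.9]
gripper_width: 0.998
grasp_force: 0.0
time: 0.85
tool_pos: [0.352, -0.3887, 0.3303]
tool_rot: [-0.001, 0.982, 0.188, 0.0]
contact_force: [-0.6, -0.0, -0.2]
gripper_width: 1.0
grasp_force: 0.0
time: 1.15
tool_pos: [0.4125, -0.2941, 0.3302]
tool_rot: [-0.001, 0.982, 0.189, 0.0]
contact_force: [-0.0, -0.0, -0.2]
gripper_width: 0.997
grasp_force: 0.0
time: 2.15
tool_pos: [0.4695, -0.2011, 0.3301]
tool_rot: [-0.0, 0.695, 0.719, -0.0]
contact_force: [-0.3, -0.1, 0.2]
gripper_width: 0.997
grasp_force: 0.0
{'time': 2.15, 'joint_pos': array([-5.50052011e-01, -2.61813148e-01,  1.74224142e+00, -6.29473378e-04,
        1.66229428e+00, -5.85271745e-01]), 'joint_vel': array([ 0.00496181, -0.00496463, -0.00030341,  0.00146644, -0.00088707,
        0.09547572]), 'joint_efforts': array([ 8.87911976e-02, -2.68833965e+01, -3.82237351e+01,  2.23835166e-03,
        4.96617155e-03, -5.83279543e-01]), 'tool_pos': array([ 0.46951818, -0.20106476,  0.33010048]), 'tool_rot': array([-4.83901157e-04,  6.94566149e-01,  7.19428556e-01, -4.28075935e-04]), 'contact_force': array([-0.30036104, -0.12670537,  0.16605111]), 'ft_torque': array([ 0.00129695,  0.01855379, -0.04700172]), 'grasp_force': 0.0, 'gripper_width': 0.9968486495234452}
```

View pics/w1.png

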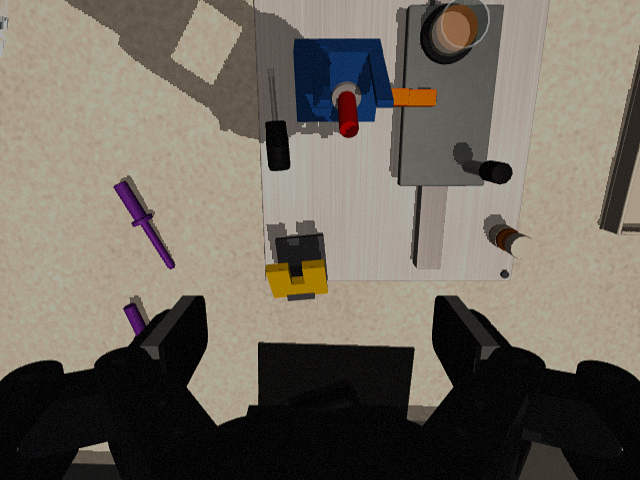

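```bash
python3 - <<'E'
import pickle,cv2,numpy as np
st,f=pickle.load(open("f1.pkl","rb"));I=f["img"][:,:,::-1]
a=cv2.resize(I[30:150,285:385],None,fx=5,fy=5,interpolation=cv2.INTER_CUBIC)
b=cv2.resize(I[225:305,260:335],None,fx=4,fy=4,interpolation=cv2.INTER_CUBIC)
o=np.zeros((600,800,3),np.uint8);o[:,:500]=a;o[:320,500:]=b;cv2.imwrite("pics/wc.png",o)
E
```

```text
(no output)
```

View pics/wc.png

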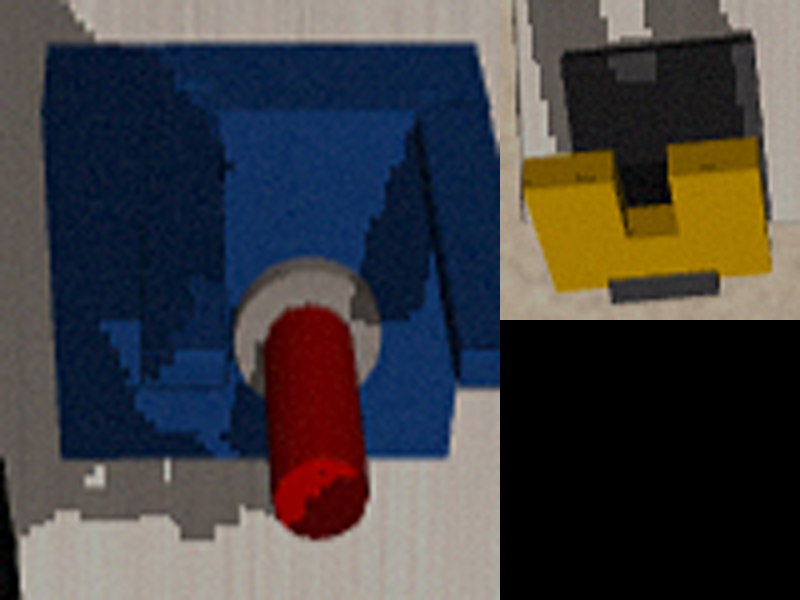

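```bash
cat > fit1.py <<'E'
import pickle
from h import *
st,f=pickle.load(open("f1.pkl","rb"));W=cam(f,st)
d=pickle.load(open("f0.pkl","rb"));T=cam(d["top"]);S=cam(d["scene"])
c35,s35=np.cos(np.radians(35)),np.sin(np.radians(35))
def frame(yaw):
    # columns x,y,z of a frame whose x (rest x ~ stage y) is at world yaw, tilted 35
    xr=np.array([np.cos(yaw),np.sin(yaw),0]);z=np.array([0,0,1.])
    return np.c_[xr*c35+z*s35,np.cross(z,xr),-xr*s35+z*c35]
if __name__=="__main__":
    r=lambda u,v:((u-500)/4+260,v/4+225)
    N=[([20,30,0],r(526,187)),([20,-30,0],r(757,165)),([-30,30,0],r(555,290)),([-30,-30,0],r(770,270)),([-7,0,0],r(651,236)),([20,0,0],r(644,178))]
    for zf in (True,False):
        def res(p):
            P=np.array([p[0],p[1],p[3] if zf else .102])+(frame(p[2])@(np.array([n[0] for n in N]).T/1e3)).T
            return (proj(W,P)-[n[1] for n in N]).ravel()
        q=least_squares(res,[.45,-.29,1.6,.102]);print("notch",q.x,np.round(q.fun,1))
    # pin
    l=lambda u,v:(u/5+285,v/5+30)
    t=lambda u,v:(u/4.7+245,v/4.7+165); s=lambda u,v:(u/3.4+210,v/3.4+225)
    O=[(W,53,l(320,498)),(W,5,l(307,325))]
    for yaw in (1.605,):
        def res(p): 
            F=frame(p[2]);return np.concatenate([proj(c,np.array([p[0],p[1],.115])+F[:,2]*k/1e3)[0]-uv for c,k,uv in O])
        q=least_squares(res,[.49,-.1,1.6]);print("pin",q.x,np.round(q.fun,1))
    print("handle end from wrist at z .1584",atz(W,l(320,498),.1584), tri([(W,l(320,498)),(S,s(318,103)),(T,t(458,384))]))
E
python3 fit1.py
```

```text
notch [ 0.44821955 -0.28556308  1.69727343  0.09946407] [-0.5  0.2  0.3  0.7  0.4 -0.5 -0.   0.   0.6 -0.3 -0.8 -0.1]
notch [ 0.44834526 -0.28454386  1.69716745  0.102     ] [-0.7  0.1  0.5  0.6  0.3 -0.4  0.2  0.1  0.6 -0.3 -0.8 -0.1]
pin [ 0.48850346 -0.09971197  1.60593485] [ 0.  -1.2 -0.   1.3]
handle end from wrist at z .1584 [ 0.48962396 -0.13101159  0.1584    ] (array([ 0.48993107, -0.13134992,  0.15422472]), [array([-0. ,  0.5]), array([-1.4, -0. ]), array([-1.2, -0. ])])
```

```bash
python3 -m pendant '[[1,[0.3,0.1,0],0],[1,[0.56,0.19,0.2],0],[1,[0.56,0.19,0.5],0],[1,[0.56,0.19,0.8],0],[1,[0.56,0.19,0.8],0]]'
python3 -m pendant '[[0.9,[0,0,0.2],0],[0.7,[0,0,0.4],0],[0.5,[0,0,0.6],0],[0.45,[0,0,0.82],0],[0.45,[0,0,0.82],0],[0.45,[0,0,0.82],0]]'
python3 - <<'E'
from plant import manip
import cv2,pickle
st=manip.state();f=manip.grab_frame("wrist")
pickle.dump((st,f),open("f2.pkl","wb"));cv2.imwrite("pics/w2.png",f["img"][:,:,::-1])
print(st["tool_pos"],st["tool_rot"])
E
```

```text
time: 2.75
tool_pos: [0.4871, -0.1308, 0.2285]
tool_rot: [-0.005, 0.695, 0.719, -0.002]
contact_force: [-0.6, -0.7, -0.4]
gripper_width: 1.004
grasp_force: 0.0
time: 3.35
tool_pos: [0.4909, -0.1327, 0.1381]
tool_rot: [0.001, 0.695, 0.719, 0.0]
contact_force: [0.1, 0.3, 1.2]
gripper_width: 0.451
grasp_force: 0.0
[ 0.49085421 -0.1327299   0.13809866] [5.81302017e-04 6.94503247e-01 7.19489305e-01 2.06432724e-04]
```

View pics/w2.png

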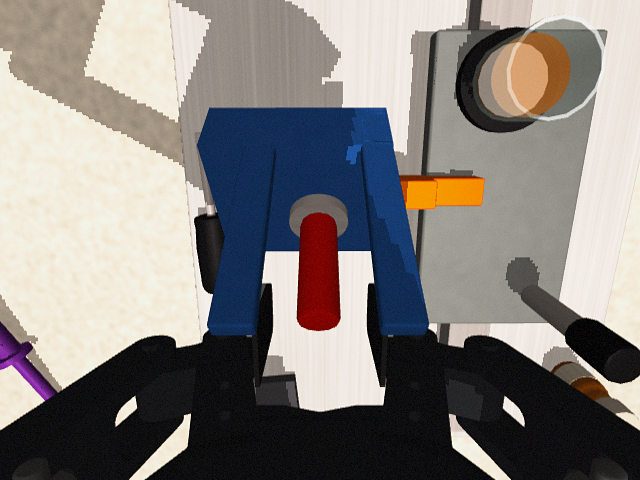

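```bash
python3 -m pendant '[[0.45,[-0.01,0,0.02],0],[0.3,[-0.01,0,0.02],0],[0.15,[-0.01,0,0.02],0],[0.1,[-0.01,0,0.02],0],[0.05,[-0.01,0,0.02],0],[0.05,[-0.01,0,0.02],0],[0.05,[-0.01,0,0.02],0]]'
```

```text
time: 4.1
tool_pos: [0.4907, -0.1339, 0.1351]
tool_rot: [0.001, 0.694, 0.72, -0.0]
contact_force: [-1.3, -1.1, 5.7]
gripper_width: 0.156
grasp_force: 58.6
```

```bash
python3 -m pendant '[[0.05,[-0.024,0,-0.034],0],[0.05,[-0.048,0,-0.068],0],[0.05,[-0.096,0,-0.137],0],[0.05,[-0.096,0,-0.137],0]]'
```

```text
time: 4.5
tool_pos: [0.4912, -0.1458, 0.1519]
tool_rot: [0.001, 0.694, 0.72, 0.0]
contact_force: [0.7, 0.4, 0.5]
gripper_width: 0.163
grasp_force: 58.6
```

```bash
python3 -m pendant '[[0.05,[-0.07,0,-0.1],0],[0.05,[-0.14,0,-0.2],0],[0.05,[-0.21,0,-0.3],0],[0.05,[-0.28,0,-0.4],0],[0.05,[-0.36,0,-0.512],0],[0.05,[-0.36,0,-0.512],0],[0.05,[-0.36,0,-0.512],0]]'
python3 - <<'E'
from plant import manip
import cv2,pickle,numpy as np
st=manip.state();f=manip.grab_frame("wrist");s=manip.grab_frame("scene");t=manip.grab_frame("top")
pickle.dump((st,f,s,t),open("f3.pkl","wb"))
o=np.zeros((600,800,3),np.uint8)
o[:480,:420]=f["img"][:,110:530,::-1]
c=s["img"][200:320,220:346,::-1];o[:360,420:798]=cv2.resize(c,None,fx=3,fy=3,interpolation=cv2.INTER_CUBIC)
c=t["img"][220:290,310:410,::-1];o[360:570,420:720]=cv2.resize(c,None,fx=3,fy=3,interpolation=cv2.INTER_CUBIC)
cv2.imwrite("pics/w3.png",o);print(st["tool_pos"],st["tool_rot"],st["contact_force"])
E
```

```text
time: 5.2
tool_pos: [0.4923, -0.1884, 0.2124]
tool_rot: [0.0, 0.694, 0.72, 0.0]
contact_force: [-0.1, -0.5, -1.8]
gripper_width: 0.157
grasp_force: 58.7
[ 0.4923075  -0.18843562  0.21243663] [2.79804937e-04 6.94324522e-01 7.19661982e-01 1.10165485e-04] [-0.11622357 -0.47746976 -1.83820686]
```

View pics/w3.png

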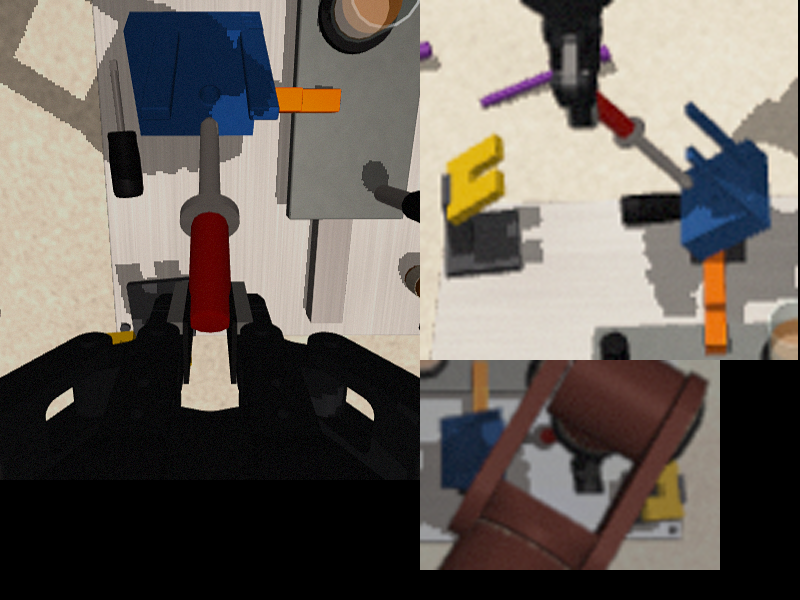

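```bash
python3 - <<'E'
import pickle
from h import *
st,f,s,t=pickle.load(open("f3.pkl","rb"));W=cam(f,st);Rt=rot(st["tool_rot"])
a=np.array([-.5736,0,-.8192]);o=np.array([.0342,0,.0201])
for n,k in (("end",.053),("collartop",.005),("coll",0),("tip",-.07)):
    print(n,proj(W,st["tool_pos"]+Rt@(o+a*k)).round(1))
I=f["img"].astype(int);m=(I[...,0]>100)&(I[...,1]<60)&(I[...,2]<60)
v,u=np.nonzero(m)
for y in range(225,330,15): print(y,u[v==y].min(),u[v==y].max())
for y in range(118,200,12): print(y,I[y,300:345].sum(1)//3)
E
```

```text
end [[321.5 320.4]]
collartop [[321.2 218.9]]
coll [[321.2 210.5]]
tip [[320.9 119.1]]Traceback (most recent call last):
  File "<stdin>", line 9, in <module>
    return umr_minimum(a, axis, None, out, keepdims, initial, where)
ValueError: zero-size array to reduction operation minimum which has no identity
```

```bash
python3 -m pendant '[[0.05,[-0.25,-0.12,0.03],-0.01],[0.05,[-0.5,-0.24,0.06],-0.02],[0.05,[-0.75,-0.34,0.1],-0.029],[0.05,[-0.837,-0.384,0.1],-0.029],[0.05,[-0.837,-0.384,0.1],-0.029],[0.05,[-0.837,-0.384,0.1],-0.029]]'
python3 - <<'E'
from h import *
from plant import manip
import cv2,pickle
st=manip.state();f=manip.grab_frame("wrist");pickle.dump((st,f),open("f4.pkl","wb"))
Rt=rot(st["tool_rot"]);print(st["tool_pos"],np.arctan2(Rt[1,0],Rt[0,0]))
for n,p in (("A",[.4498,-.2904,.1516]),("B",[.4536,-.3206,.1254])): print(n,(Rt.T@(p-st["tool_pos"])/.12).round(3))
I=f["img"];cv2.imwrite("pics/w4.png",I[:,:,::-1])
W=cam(f,st);F=np.array([[-.126*.8192,-.992,-.126*-.5736],[.992*.8192,-.126,.992*-.5736],[.5736,0,.8192]])
N=np.array([[20,30,0],[20,-30,0],[-30,30,0],[-30,-30,0],[-7,7,0],[-7,-7,0],[20,7,0],[20,-7,0]])/1e3
print(proj(W,[.4483,-.2845,.102]+N@F.T).round(1))
E
```

```text
time: 5.95
tool_pos: [0.45, -0.2892, 0.1998]
tool_rot: [-0.0, 0.661, 0.751, 0.0]
contact_force: [0.1, -1.0, -0.5]
gripper_width: 0.16
grasp_force: 58.7
[ 0.45004091 -0.28922922  0.19979321] 1.6983280421236508
A [-0.01  -0.003  0.402]
B [-0.264 -0.004  0.62 ]
[[270.3 209.7]
 [367.5 209.9]
 [277.2 257.9]
 [360.6 258. ]
 [308.5 237.6]
 [329.3 237.6]
 [307.6 209.8]
 [330.3 209.8]]
```

View pics/w4.png

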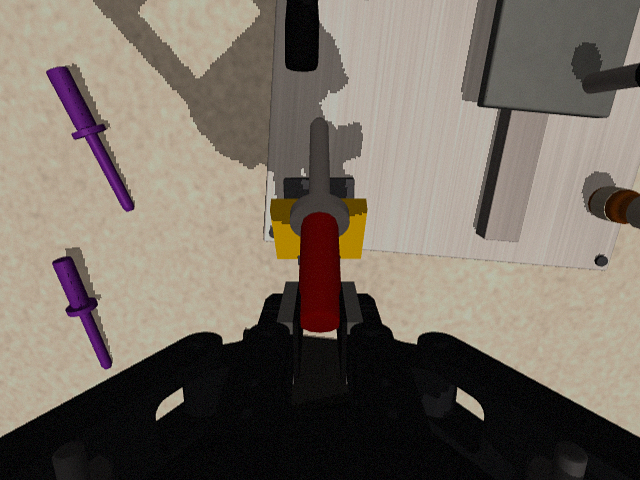

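```bash
python3 -m pendant '[[0.05,[-0.01,-0.003,0.15],0],[0.05,[-0.01,-0.003,0.3],0],[0.05,[-0.01,-0.003,0.4],0],[0.05,[-0.01,-0.003,0.4],0]]'
python3 -m pendant '[[0.05,[-0.06,0,0.052],0],[0.05,[-0.12,0,0.104],0],[0.05,[-0.18,0,0.156],0],[0.05,[-0.254,0,0.22],0],[0.05,[-0.254,0,0.22],0],[0.05,[-0.254,0,0.22],0]]'
```

```text
time: 6.4
tool_pos: [0.4489, -0.2895, 0.1497]
tool_rot: [-0.002, 0.66, 0.751, 0.0]
contact_force: [-0.4, -0.0, -1.1]
gripper_width: 0.161
grasp_force: 58.7
time: 7.0
tool_pos: [0.4532, -0.3216, 0.1252]
tool_rot: [-0.001, 0.661, 0.751, 0.0]
contact_force: [-0.4, 0.5, -0.6]
gripper_width: 0.167
grasp_force: 58.6
```

Free of contact. Lower along the axis to seat the collar, in small steps.

```bash
python3 -m pendant '[[0.05,[0.006,0,0.008],0],[0.05,[0.012,0,0.016],0],[0.05,[0.012,0,0.016],0],[0.05,[0.012,0,0.016],0]]'
python3 -m pendant '[[0.05,[0.004,0,0.006],0],[0.05,[0.008,0,0.012],0],[0.05,[0.008,0,0.012],0],[0.05,[0.008,0,0.012],0]]'
python3 - <<'E'
from plant import manip
import cv2,pickle,numpy as np
st=manip.state();f=manip.grab_frame("wrist");s=manip.grab_frame("scene")
pickle.dump((st,f,s),open("f5.pkl","wb"))
o=np.zeros((600,800,3),np.uint8)
o[:480,:320]=f["img"][:,160:480,::-1]
c=s["img"][210:310,205:301,::-1];o[:500,320:800]=cv2.resize(c,None,fx=5,fy=5,interpolation=cv2.INTER_CUBIC)
cv2.imwrite("pics/w5.png",o)
E
```

```text
time: 7.4
tool_pos: [0.4534, -0.3199, 0.1237]
tool_rot: [0.0, 0.66, 0.751, 0.0]
contact_force: [1.2, 0.2, -0.3]
gripper_width: 0.159
grasp_force: 58.7
time: 7.8
tool_pos: [0.4532, -0.3191, 0.1222]
tool_rot: [-0.0, 0.661, 0.751, 0.0]
contact_force: [0.8, 0.2, -0.9]
gripper_width: 0.159
grasp_force: 58.7
```

View pics/w5.png

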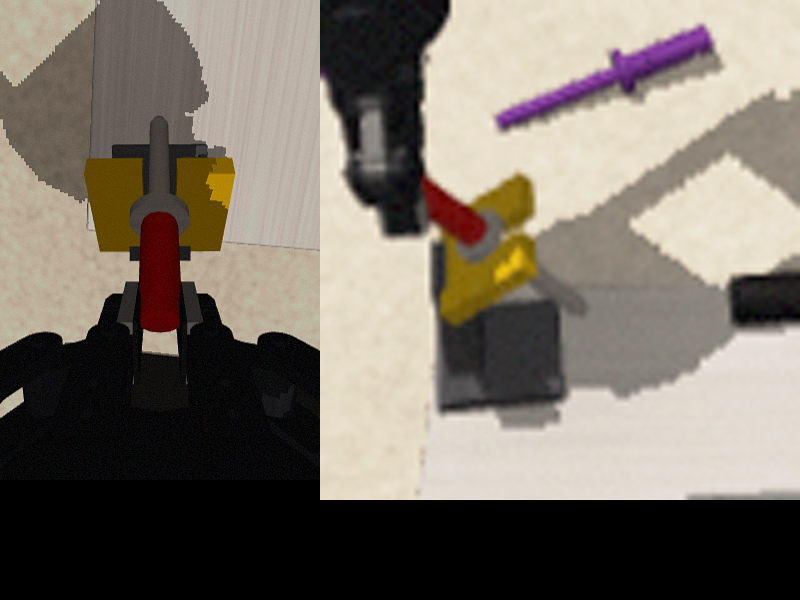

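```bash
python3 -m pendant '[[0.05,[0.005,0,0.007],0],[0.05,[0.005,0,0.007],0],[0.05,[0.005,0,0.007],0]]'
python3 -m pendant '[[0.05,[0.005,0,0.007],0],[0.05,[0.005,0,0.007],0],[0.05,[0.005,0,0.007],0]]'
```

```text
time: 8.2
tool_pos: [0.4532, -0.3187, 0.1216]
tool_rot: [0.0, 0.661, 0.751, -0.0]
contact_force: [-0.1, -0.4, 0.7]
gripper_width: 0.158
grasp_force: 58.9
time: 8.5
tool_pos: [0.4533, -0.3187, 0.1215]
tool_rot: [0.001, 0.661, 0.751, -0.0]
contact_force: [-2.4, -1.8, 4.8]
gripper_width: 0.16
grasp_force: 59.2
```

```bash
python3 -m pendant '[[0.17,[0,0,0],0],[0.2,[0,0,0],0],[0.25,[0,0,0],0],[0.35,[0,0,0],0],[0.5,[0,0,0],0],[0.6,[0,0,0],0],[0.6,[0,0,0],0]]'
python3 -m pendant '[[0.6,[-0.1,0,-0.14],0],[0.6,[-0.2,0,-0.28],0],[0.6,[-0.35,0,-0.5],0],[0.6,[-0.5,0,-0.8],0],[0.6,[-0.5,0,-0.8],0]]'
cat > pin.py <<'E'
from h import *
from plant import manip
import pickle,sys
st=manip.state();f=manip.grab_frame("wrist");s=manip.grab_frame("scene");t=manip.grab_frame("top")
pickle.dump((st,f,s,t),open(sys.argv[1],"wb"));W=cam(f,st)
F=np.array([[-.126*.8192,-.992,-.126*-.5736],[.992*.8192,-.126,.992*-.5736],[.5736,0,.8192]])
for n,im,c in (("wrist",f,W),("scene",s,cam(s)),("top",t,cam(t))):
    I=im["img"].astype(int);m=((I[...,0]>70)&(I[...,1]<.35*I[...,0])&(I[...,2]<.35*I[...,0])).astype(np.uint8)
    k,l,stt,cen=cv2.connectedComponentsWithStats(m)
    print(n,[(stt[i].tolist(),cen[i].round(1).tolist()) for i in range(1,k) if stt[i,4]>15])
    print(" predicted end/mid/bottom",proj(c,[.4483,-.2845,.102]+np.array([[0,0,.053],[0,0,.029],[0,0,.005]])@F.T).round(1).tolist())
E
python3 pin.py f6.pkl
```

```text
time: 9.2
tool_pos: [0.453, -0.3179, 0.1204]
tool_rot: [-0.0, 0.661, 0.751, 0.0]
contact_force: [-0.6, -0.0, 0.1]
gripper_width: 0.601
grasp_force: 0.0
time: 9.7
tool_pos: [0.4629, -0.3814, 0.2233]
tool_rot: [0.006, 0.661, 0.75, -0.001]
contact_force: [-1.0, 0.4, 1.5]
gripper_width: 0.598
grasp_force: 0.0
wrist [([302, 78, 27, 66, 1477], [315.5, 111.1])]
 predicted end/mid/bottom [[316.0, 130.5], [316.1, 106.5], [316.1, 85.5]]
scene [([221, 245, 17, 14, 102], [229.4, 251.4]), ([377, 262, 3, 6, 17], [378.1, 264.6]), ([548, 288, 14, 13, 150], [554.5, 294.0]), ([21, 448, 8, 8, 49], [24.7, 451.5])]
 predicted end/mid/bottom [[222.7, 245.5], [229.9, 250.8], [236.9, 255.9]]
top [([163, 200, 8, 8, 52], [166.7, 203.4]), ([391, 260, 12, 4, 18], [397.3, 261.8])]
 predicted end/mid/bottom [[401.7, 261.3], [396.0, 262.2], [390.5, 263.1]]
```

```bash
python3 - <<'E'
from h import *
from plant import manip
import pickle
st1,f1=pickle.load(open("f1.pkl","rb"));print("post w1",atz(cam(f1,st1),(502,173),.13))
st2,f2=pickle.load(open("f2.pkl","rb"));print("post w2",atz(cam(f2,st2),(621,363),.13))
st=manip.state();Rt=rot(st["tool_rot"]);print(st["tool_pos"],(Rt.T@(np.array([.6347,-.2087,.2233])-st["tool_pos"])/.12).round(3))
E
```

```text
post w1 [ 0.63117301 -0.1633122   0.13      ]
post w2 [ 0.62927088 -0.16220405  0.13      ]
[ 0.46052317 -0.37728048  0.21616436] [ 1.209  1.618 -0.059]
```

```bash
python3 -m pendant '[[0,[0,0.4,0],0],[0,[0.2,0.7,0],0],[0,[0.6,0.9,0],0],[0,[0.6,0.9,0],0]]'
python3 -m pendant '[[0,[0.3,0.35,0],0.029],[0,[0.61,0.72,0],0.029],[0,[0.61,0.72,0],0.029],[0,[0.61,0.72,0],0.029]]'
python3 - <<'E'
from h import *
from plant import manip
st=manip.state();Rt=rot(st["tool_rot"]);print(st["tool_pos"],np.arctan2(Rt[1,0],Rt[0,0]),(Rt.T@(np.array([.6325,-.2087,.108])-st["tool_pos"])/.12).round(3))
E
```

```text
time: 10.25
tool_pos: [0.5595, -0.2869, 0.214]
tool_rot: [-0.002, 0.658, 0.753, 0.001]
contact_force: [-0.3, -0.0, -0.4]
gripper_width: 0.0
grasp_force: 0.0
time: 10.65
tool_pos: [0.635, -0.2069, 0.2148]
tool_rot: [-0.001, 0.693, 0.721, -0.001]
contact_force: [-0.5, -1.1, -0.5]
gripper_width: 0.001
grasp_force: 0.0
[ 0.63499203 -0.20692514  0.21479935] 1.6105744932456354 [-0.015 -0.019  0.89 ]
```

```bash
python3 -m pendant '[[0,[-0.015,-0.019,0.3],0],[0,[-0.015,-0.019,0.6],0],[0,[-0.015,-0.019,0.89],0],[0,[-0.015,-0.019,0.89],0],[0,[-0.015,-0.019,0.89],0]]'
python3 -m pendant '[[0,[0.08,0,0],0],[0,[0.16,0,0],0],[0,[0.22,0,0],0],[0,[0.28,0,0],0],[0,[0.35,0,0],0],[0,[0.42,0,0],0],[0,[0.5,0,0],0],[0,[0.58,0,0],0],[0,[0.66,0,0],0],[0,[0.75,0,0],0]]'
```

```text
time: 11.15
tool_pos: [0.6314, -0.2115, 0.1091]
tool_rot: [-0.001, 0.695, 0.719, -0.001]
contact_force: [0.1, -0.4, 2.8]
gripper_width: 0.001
grasp_force: 0.0
time: 12.15
tool_pos: [0.6295, -0.1199, 0.1097]
tool_rot: [0.0, 0.694, 0.72, -0.0]
contact_force: [1.1, -1.7, 1.7]
gripper_width: 0.004
grasp_force: 1.1
```

```bash
python3 -m pendant '[[0,[0.06,0,0],0],[0,[0.12,0,0],0],[0,[0.18,0,0],0],[0,[0.24,0,0],0],[0,[0.3,0,0],0],[0,[0.36,0,0],0],[0,[0.38,0,0],0],[0,[0.4,0,0],0],[0,[0.4,0,0],0]]'
python3 -m pendant '[[0,[0.02,0,0],0],[0,[0.03,0,0],0],[0,[0.04,0,0],0],[0,[0.04,0,0],0]]'
```

```text
time: 13.05
tool_pos: [0.6275, -0.0721, 0.1095]
tool_rot: [-0.001, 0.694, 0.72, 0.0]
contact_force: [0.1, 0.4, 0.6]
gripper_width: -0.001
grasp_force: 0.0
time: 13.45
tool_pos: [0.6273, -0.0677, 0.1095]
tool_rot: [-0.0, 0.694, 0.72, -0.0]
contact_force: [-1.0, -1.7, -0.8]
gripper_width: 0.002
grasp_force: 0.5
```

```bash
python3 -m pendant '[[0,[0.015,0,0],0],[0,[0.03,0,0],0],[0,[0.04,0,0],0],[0,[0.04,0,0],0]]'
python3 -m pendant '[[0,[0.015,0,0],0],[0,[0.03,0,0],0],[0,[0.03,0,0],0],[0,[0.03,0,0],0]]'
```

```text
time: 13.85
tool_pos: [0.6273, -0.0627, 0.1097]
tool_rot: [-0.0, 0.694, 0.72, 0.0]
contact_force: [-0.0, -0.3, -0.3]
gripper_width: 0.002
grasp_force: 0.3
time: 14.25
tool_pos: [0.6274, -0.0617, 0.1098]
tool_rot: [0.002, 0.694, 0.72, -0.002]
contact_force: [0.9, -9.1, -2.1]
gripper_width: 0.0
grasp_force: 4.2
```

```bash
python3 -m pendant '[[0,[0.01,0,0],0],[0,[0.01,0,0],0],[0,[0.01,0,0],0]]'
python3 -m pendant '[[0,[-0.1,0,0],0],[0,[-0.25,0,0],0],[0,[-0.25,0,-0.4],0],[0,[-0.25,0,-0.8],0],[0,[-0.25,0,-1],0],[0,[-0.25,0,-1],0]]'
python3 -m pendant '[[0,[0,0,-0.4],0],[0,[0,0,-0.8],0],[0,[0,0,-0.8],0],[0,[0,0,-0.8],0]]'
python3 - <<'E'
from h import *
from plant import manip
import cv2,pickle
st=manip.state();f=manip.grab_frame("wrist");s=manip.grab_frame("scene");t=manip.grab_frame("top")
pickle.dump((st,f,s,t),open("f7.pkl","wb"));S,T=cam(s),cam(t);W=cam(f,st)
C={}
for n,im in (("w",f),("s",s),("t",t)):
    I=im["img"].astype(int);m=((I[...,1]>60)&(I[...,0]<.5*I[...,1])&(I[...,2]<.6*I[...,1])).astype(np.uint8)
    k,l,q,c=cv2.connectedComponentsWithStats(m);print(n,[(q[i].tolist(),c[i].round(1).tolist()) for i in range(1,k) if q[i,4]>15])
print("pred",[proj(c,[.5867,.0858,.2586]).round(1) for c in (W,S,T)])
print(st["tool_pos"],st["tool_rot"])
# carriage: template check of cell rim predicted position
E
```

```text
time: 14.55
tool_pos: [0.6274, -0.0617, 0.1099]
tool_rot: [0.003, 0.694, 0.72, -0.002]
contact_force: [-1.6, -11.7, -2.1]
gripper_width: -0.001
grasp_force: 5.8
time: 15.15
tool_pos: [0.6313, -0.0896, 0.2367]
tool_rot: [0.005, 0.694, 0.72, 0.003]
contact_force: [0.7, 0.2, 0.6]
gripper_width: -0.001
grasp_force: 0.0
time: 15.55
tool_pos: [0.6289, -0.0888, 0.327]
tool_rot: [0.001, 0.694, 0.72, 0.001]
contact_force: [0.9, 0.7, -0.1]
gripper_width: -0.001
grasp_force: 0.0
w [([121, 29, 12, 13, 84], [126.5, 34.6])]
s [([402, 253, 13, 16, 175], [407.7, 260.5]), ([384, 263, 4, 6, 22], [385.5, 265.7]), ([37, 447, 8, 9, 54], [40.2, 451.0])]
t [([262, 202, 9, 9, 54], [266.0, 206.3])]
pred [array([[ 243.4, -111.8]]), array([[407.7, 256.2]]), array([[266.1, 205.8]])]
[ 0.6289307  -0.08875289  0.32701896] [0.00106033 0.69413501 0.71984354 0.00085364]
```

```bash
python3 - <<'E'
from h import *
import pickle
d=pickle.load(open("f0.pkl","rb"));T=cam(d["top"]);S=cam(d["scene"])
t=lambda u,v:(u/4.7+245,v/4.7+165); s=lambda u,v:(u/3.4+210,v/3.4+225)
for a,b in ((t(65,30),s(735,328)),(t(158,30),s(632,328))): print(tri([(T,a),(S,b)]))
st,f,s_,t_=pickle.load(open("f7.pkl","rb"));Rt=rot(st["tool_rot"]);print((Rt.T@(np.array([.587,.086,.285])-st["tool_pos"])/.12).round(3))
E
```

```text
(array([0.70072481, 0.11803996, 0.19868432]), [array([0.3, 0. ]), array([ 0.5, -0. ])])
(array([0.70217755, 0.0598546 , 0.20034902]), [array([0.3, 0. ]), array([ 0.4, -0. ])])
[ 1.468 -0.297  0.349]
```

```bash
python3 -m pendant '[[0,[0.35,-0.1,0],0],[0,[0.7,-0.2,0],0],[0,[0.7,-0.2,0],0],[0,[0.7,-0.2,0],0]]'
python3 -m pendant '[[0,[0.35,-0.05,0],0],[0,[0.768,-0.097,0],0],[0,[0.768,-0.097,0.15],0],[0,[0.768,-0.097,0.35],0],[0,[0.768,-0.097,0.35],0],[0,[0.768,-0.097,0.35],0]]'
```

```text
time: 16.1
tool_pos: [0.6006, -0.0045, 0.3239]
tool_rot: [-0.001, 0.693, 0.72, -0.001]
contact_force: [0.9, 0.3, 0.7]
gripper_width: -0.001
grasp_force: 0.0
time: 16.7
tool_pos: [0.5861, 0.0853, 0.2823]
tool_rot: [-0.001, 0.695, 0.719, -0.001]
contact_force: [0.1, 0.2, -0.8]
gripper_width: -0.001
grasp_force: 0.0
```

```bash
python3 -m pendant '[[0,[0,0,0.1],0],[0,[0,0,0.16],0],[0,[0,0,0.22],0],[0,[0,0,0.28],0],[0,[0,0,0.34],0],[0,[0,0,0.4],0],[0,[0,0,0.44],0],[0,[0,0,0.46],0],[0,[0,0,0.46],0]]'
python3 -m pendant '[[0,[0,0,0.015],0],[0,[0,0,0.025],0],[0,[0,0,0.035],0],[0,[0,0,0.035],0]]'
```

```text
time: 17.6
tool_pos: [0.586, 0.0868, 0.2278]
tool_rot: [-0.001, 0.694, 0.72, 0.0]
contact_force: [0.1, 0.6, 0.8]
gripper_width: 0.001
grasp_force: 0.0
time: 18.0
tool_pos: [0.5862, 0.0868, 0.2242]
tool_rot: [-0.0, 0.694, 0.72, 0.0]
contact_force: [-1.1, 1.0, 2.4]
gripper_width: 0.0
grasp_force: 0.8
```

```bash
python3 -m pendant '[[0,[0,0,0.01],0],[0,[0,0,0.02],0],[0,[0,0,0.02],0],[0,[0,0,0.02],0]]'
python3 -m pendant '[[0,[0,0,0.01],0],[0,[0,0,0.015],0],[0,[0,0,0.015],0],[0,[0,0,0.015],0]]'
```

```text
time: 18.4
tool_pos: [0.5863, 0.0868, 0.223]
tool_rot: [-0.0, 0.694, 0.72, 0.0]
contact_force: [-2.9, 1.5, 5.9]
gripper_width: -0.003
grasp_force: 3.0
time: 18.8
tool_pos: [0.5864, 0.0868, 0.223]
tool_rot: [0.0, 0.694, 0.72, 0.0]
contact_force: [-6.8, 0.7, 12.1]
gripper_width: 0.0
grasp_force: 5.9
```

Stop reached at z = 0.223, which is exactly 268 − 45 mm. Retreat and check everything numerically.

```bash
python3 -m pendant '[[0,[0,0,-0.2],0],[0,[0,0,-0.5],0],[0,[0,0,-0.8],0],[0,[0,0,-0.8],0]]'
python3 -m pendant '[[0,[-0.4,0,0],0],[0,[-0.8,0,0],0],[0,[-1,0,-0.2],0],[0,[-1,0,-0.2],0],[0,[-1,0,-0.2],0],[0,[-1,0,-0.2],0]]'
python3 pin.py f8.pkl; python3 - <<'E'
from h import *
import pickle
st,f,s,t=pickle.load(open("f8.pkl","rb"));st6,f6,s6,t6=pickle.load(open("f6.pkl","rb"))
d=pickle.load(open("f0.pkl","rb"))
C=[cam(f,st),cam(s),cam(t)]
for n,im in (("w",f),("s",s),("t",t)):
    I=im["img"].astype(int);m=((I[...,1]>60)&(I[...,0]<.5*I[...,1])&(I[...,2]<.6*I[...,1])).astype(np.uint8)
    k,l,q,c=cv2.connectedComponentsWithStats(m);print("green",n,[(q[i].tolist(),c[i].round(1).tolist()) for i in range(1,k) if q[i,4]>15])
for nm,P in (("knob down",[.587,.0865,.223]),("knob up9",[.587,.0865,.2586]),("post",[.627,-.041,.13])): print(nm,[proj(c,P).round(1).tolist() for c in C])
# dark blob of post near prediction in scene
u,v=proj(C[1],[.627,-.041,.12])[0].astype(int);I=s["img"].astype(int).sum(2)[v-20:v+25,u-20:u+25]<100
yy,xx=np.nonzero(I);print("dark grip scene",(xx.mean()+u-20,yy.mean()+v-20,len(xx)) if len(xx) else None,"pred",(u,v))
# change of scene outside robot/stage since the start
D=np.abs(s["img"].astype(int)-d["scene"]["img"]).sum(2)>90
k,l,q,c=cv2.connectedComponentsWithStats(cv2.morphologyEx(D.astype(np.uint8),cv2.MORPH_OPEN,np.ones((2,2))));print([q[i].tolist() for i in range(1,k) if q[i,4]>25])
E
```

```text
time: 19.2
tool_pos: [0.5888, 0.0864, 0.3229]
tool_rot: [0.004, 0.694, 0.72, 0.004]
contact_force: [-0.2, -0.4, 0.4]
gripper_width: -0.0
grasp_force: 0.0
time: 19.8
tool_pos: [0.5904, -0.0325, 0.3387]
tool_rot: [-0.001, 0.694, 0.72, -0.0]
contact_force: [-0.1, -0.8, -0.3]
gripper_width: -0.004
grasp_force: 0.0
wrist [([169, 112, 12, 12, 100], [174.7, 117.3]), ([205, 133, 10, 8, 31], [209.4, 136.7])]
 predicted end/mid/bottom [[185.1, 456.8], [188.8, 432.8], [192.3, 410.5]]
scene [([221, 244, 17, 15, 103], [229.0, 251.0]), ([377, 262, 3, 7, 18], [378.1, 264.8]), ([548, 288, 14, 13, 151], [554.6, 294.0]), ([21, 448, 8, 8, 48], [24.6, 451.4])]
 predicted end/mid/bottom [[222.7, 245.5], [229.9, 250.8], [236.9, 255.9]]
top [([163, 200, 8, 8, 52], [166.7, 203.4]), ([391, 260, 12, 5, 36], [396.6, 261.8])]
 predicted end/mid/bottom [[401.7, 261.3], [396.0, 262.2], [390.5, 263.1]]
green w [([302, 22, 42, 46, 1435], [322.8, 44.3]), ([171, 94, 12, 12, 92], [176.5, 99.1])]
green s [([384, 263, 4, 6, 19], [385.7, 265.4]), ([400, 265, 14, 16, 167], [406.3, 272.1]), ([37, 447, 7, 9, 51], [40.0, 451.2])]
green t []
knob down [[[322.9, 46.2]], [[406.5, 268.1]], [[267.3, 208.2]]]
knob up9 [[[323.3, 31.6]], [[408.0, 256.3]], [[265.8, 205.7]]]
post [[[358.8, 216.5]], [[343.1, 311.7]], [[312.6, 202.5]]]
dark grip scene (np.float64(342.7714285714286), np.float64(316.3142857142857), 105) pred (np.int64(343), np.int64(314))
[[64, 0, 184, 159, 10461], [249, 0, 47, 21, 542], [307, 0, 84, 153, 4608], [367, 0, 13, 4, 32], [400, 0, 8, 32, 160], [358, 0, 129, 192, 9388], [377, 42, 23, 63, 562], [333, 155, 30, 9, 135], [328, 156, 4, 10, 28], [337, 164, 26, 5, 75], [143, 172, 220, 62, 4801], [334, 178, 101, 173, 6417], [221, 245, 22, 19, 205], [301, 253, 21, 20, 207], [248, 265, 7, 6, 29], [278, 285, 56, 55, 1764], [405, 294, 15, 11, 150], [428, 325, 5, 20, 59], [277, 340, 60, 13, 701]]
```

```bash
python3 -c "
from plant import manip
print(manip.job_done())"
```

```text
the job is handed in; nothing more can be done
None
```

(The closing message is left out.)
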